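# Lubricate the tin carousel, bring the orange tin to the front and hold it there

### The arm

A 6-joint arm with a two-finger parallel gripper is mounted at the origin on the work surface. World frame = base frame: x ahead of the robot, y to its left, z up, the work surface at z = 0. Lengths are in mm, angles in degrees, forces in N, time in s.
With the tool pointing down it reaches from about 325 to 900 mm from the base axis. Payload 6.1 kg.
Tool frame: the origin (TCP) lies midway between the tips of the shut fingers; the grasp point (between the pads) lies 19 mm behind it; z points along the fingers, y is the line along which they close (so a half turn about z gives the same grasp; the last joint's range is limited). The gripper opens to 85 mm and grips with 20 to 120 N. Pads are 22 mm wide; open, the fingers measure 114 mm over their backs; the gripper's body (76 mm by 85 mm) begins 54 mm behind the grasp point. The pads swing forward as they close: fully open they stand 13 mm farther back than shut.
Start: joints at [57.863, 12.628, 87.462, -0, 79.91, -7.225], TCP at [263.266, 566.839, 231.3] pointing down, gripper open.
Joint ranges: [-170.65, 170.65], [-52.31, 119.04], [5.05, 147.46], [-71.25, 251.25], [11.57, 151.72], [-153.62, 153.62]. Speed limits (degrees/s): [147.25, 147.25, 172.46, 180, 180, 180].

### API

Orientations are given as a 3x3 rotation matrix whose columns are the frame's x, y, z axes.
In Python, from workcell import manip, vision, job_done gives the robot as it stands. The module is installed in compiled form; this text tells all that it offers.
- The arm moves only by the shell command python3 -m jog 'ROWS' [FORCE]. ROWS is JSON, a list of rows, each a list of 7 numbers: the shift along the world's x, y, z in mm, then the turn, a rotation vector about the world's x, y, z in degrees, then the closure, from -1 (fully open) to 1 (shut). A call has 1 to 12 rows; each row shifts and turns the commanded pose from where the row before left it; what a row does not reach is not made up. A row lasts 1/12 s, in which the tool goes at most 41.7 mm and 7.16 degrees, less where a joint would pass 70% of its speed; a pose out of reach is approached as far as the arm can. A call is refused whole if a number of a shift passes 41.7 or a number of a turn 7.16, either way. A call with a gripper value outside its range is refused whole. The fingers move at their own pace and stop on an object; FORCE is the grip in N (left out, the last holds). Time passes only in rows, so rows that do not move let the fingers close. It gives the time, the measured TCP pose, the force, the opening and the grip force at its end, in the units of the state.
- manip.read_state(): the state, without advancing time (a new reading comes with each control period).
- vision.get_image(name): name is "scene" or "top"; returns the picture (400x640x3 uint8, red, green, blue); there is no depth.
- vision.camera_params(name): a dict with "fx", "fy", "cx", "cy" (pixels), "xyz" and "rotation" of the camera in the world. Camera axes: x right, y down, z forward; pixel columns grow to the right and rows downward; lengths in mm; the calibration is good to about 2 mm. A picture is of the moment at which its call begins. camera_params takes no time and is no camera call.
- job_done(): hands the job in; it is judged then, once.
The state is a dict: "clock": time; "q": joint angles; "joint_velocities": joint speeds; "effort": joint torques, N m; "tcp_pos": TCP position; "ee_rot": TCP orientation; "contact_force": force on the tool from outside, world axes, zero at the start; "torque": the same for the moment, N m; "width": finger opening in mm; "gripper_force": force on a finger pad.
Only numpy, scipy, OpenCV 4.12 (cv2) and the standard library are available. Lean on these libraries where they do the work, as an engineer would, in place of code of your own. Each camera call takes 0.05 s, during which the arm holds its last target. There are 200 camera calls.

### The job

Give the tin carousel its shot of oil: pull the lever with the red bar of the green lubricator through its full stroke, then ease it back slowly all the way home, without letting it snap back. Then turn the carousel by its black grip post until the orange tin stands squarely at the yellow pointer, and finish still gripping the post so that the turntable is held still there. Leave all the other things on the bench where they are.

Things in the scene. Friction and masses are not known exactly. Their poses are not given: they have to be found in the camera images.
- carousel: fixed steel foot of the carousel on the bench. Origin on the vertical turning axis, at bench height; z up. Its -x axis runs from the turning axis out through the yellow pointer. Place and yaw differ each time, and it may stand left or right of the lubricator.
- turntable: aluminium disc, 236 mm in diameter, top 32 mm above the bench; turns freely either way, no stops or detents, friction about 0.03 N m; it coasts a little. Five closed 60 mm tins are bolted on at 60 degree steps, centres 78 mm from the axis, lids 115 mm above the bench; the grip post fills the sixth place. Origin on the axis, under the disc; -x axis points to the orange tin.
- pointer (a point): inner tip of the yellow pointer (a fixed block 22 mm wide, 38 mm above the bench) on the carousel's foot, 122 mm from the turning axis, just outside the disc. It marks the front.
- marked_tin (a point): point on the marked tin, the only one with an orange lid and an orange band (the others have plain steel lids): the middle of its outward side, 107 mm from the turning axis, 67 mm above the bench. The tin stands squarely at the pointer when this point lies on the line from the turning axis to the pointer (within 12 mm sideways).
- post: black grip of the carousel's upright post, which stands on the disc 78 mm from the turning axis, next to the orange tin (60 degrees clockwise from it, seen from above). Round plastic sleeve 18 mm in diameter, from 115 to 180 mm above the bench, that spins freely on its 12 mm steel rod, so it can be held while the disc turns. Origin at the foot of the rod, 32 mm above the bench, z up.
- post_grip (a point): point on the axis of the post's black grip, 157 mm above the bench, 42 mm above the tins' lids: where to hold it from above.
- pump: the green lubricator, a fixed block 55 x 50 mm on a 100 x 85 mm foot plate, top of the block 86 mm and of its hinge cheeks 117 mm above the bench. Origin at the centre of its underside, z up; its -x axis is the way the lever is pulled, its y axis is parallel to the lever's hinge. Place and yaw differ each time, and it may stand left or right of the carousel.
- lever_hinge (a point): centre of the lever's hinge, 100 mm above the bench over the lubricator's origin. The hinge axis is level, along the lubricator's y.
- lever_bar (a point): middle of the lever's red cross bar: round, 20 mm thick, 104 mm long, level and parallel to the hinge, carried at 130 mm from the hinge on two 10 mm rods, 84 mm apart; between the rods it is free beneath, so fingers can straddle it from above. At home the lever leans 0.5 rad from upright to the lubricator's +x, bar 214 mm above the bench; fully pulled it leans 0.5 rad to -x.
- lever (a joint): lever angle, rad: 0 = home (stop), growing as the bar is pulled to the lubricator's -x, 1.0 = end of stroke (stop). Over 0.9 counts as the full stroke, under 0.06 as home. A spring drives it home: about 1 N at the bar at home, 8 N at full stroke. Homeward faster than 2 rad/s (0.26 m/s at the bar) counts as snapping back, as when let go in mid-stroke.
- stand_a: bystander, leave alone: small dark steel plate stand, 65 x 65 x 75 mm, beyond the lubricator. Origin at the centre of its underside.
- stand_b: bystander, leave alone: dark steel plate stand, 80 x 80 x 100 mm. Origin at the centre of its underside.
- block_short: bystander, leave alone: light wooden offcut, 60 x 70 x 38 mm, on the robot's side of the lubricator. Origin at the centre of its underside.
- block_long: bystander, leave alone: brown wooden offcut, 160 x 70 x 45 mm. Origin at the centre of its underside.
- can: bystander, leave alone: open steel can, 74 mm in diameter, 110 mm high, at the back. Origin at the centre of its underside.
- tin: bystander, leave alone: closed plain steel tin, 60 mm in diameter, 70 mm high, at the back. Origin at the centre of its underside.
- brush: bystander, leave alone: paint brush 180 mm long, lying to the right of the robot. Origin at the centre of its underside.

How it is judged (in metres and radians):
On the way, in this order (a step that is already met when the one before it is completed fails the run):
1. the lever is pulled through its full stroke (value of joint lever above 0.9 rad), for 0.1 s.
2. the lever is back home (value of joint lever below 0.06 rad), for 0.2 s.
3. the orange tin is held at the pointer by the post (y of marked_tin in the frame of carousel between -0.012 and 0.012 m and x of marked_tin in the frame of carousel below -0.05 m and contact force between the fingers and post above 2 N and linear speed of post below 0.015 m/s), for 0.3 s.
At the end, for the whole second after the job is handed in: The orange tin stands at the yellow pointer (within 12 mm sideways of the line from the axis to the pointer), the fingers grip the black post with more than 2 N, the post is at rest (under 15 mm/s), and the lever is home (below 0.06 rad) (all of step 3 and value of joint lever below 0.06 rad); the arm keeps its last pose, push and grip.
It fails at once if the lever snapped back (faster than 2 rad/s) (velocity of joint lever below -2 rad/s).
It fails at once if something else on the bench was moved (over 30 mm) (distance of any of stand_a, stand_b, block_short, block_long, can, tin, brush from where it was at the start of the episode above 0.03 m).
It also fails if it takes over 61 s, if anything falls off the work surface, if the arm or the gripper's body presses on something with over 40 N, if the wrist force passes 120 N, or if a joint passes its speed limit or range.

## Working session

There is one attempt and no reset: what is moved stays moved. The work goes in short steps, Python scripts to look and compute and a shell command to move; the robot and the scene stay as the last step left them, time stands still between calls to the robot, and variables do not carry over. Pictures are saved under pics/ and viewed, at most 10 in all, crops included, and the job is handed in when it is done.

```bash
mkdir -p pics
python3 - <<'E'
from workcell import manip, vision
import cv2
for n in("scene","top"):
    im=vision.get_image(n); cv2.imwrite(f"pics/{n}0.png",im[:,:,::-1]); print(n,vision.camera_params(n))
print(manip.read_state())
E
```

```text
scene {'fx': 439.5707643564688, 'fy': 439.5707643564688, 'cx': 309.80595530063033, 'cy': 192.57659238718028, 'xyz': array([ 967.69067968, -711.0604048 , 1372.29629102]), 'rotation': array([[ 0.87275073,  0.40335714, -0.27497124],
       [ 0.48811623, -0.72910693,  0.47973496],
       [-0.00697891, -0.55290696, -0.83321377]])}
top {'fx': 372.3958076435105, 'fy': 372.3958076435105, 'cx': 321.98201481189193, 'cy': 201.2238947632297, 'xyz': array([ 284.87628045,  -14.85925236, 1443.59342922]), 'rotation': array([[ 0.09420094, -0.97312644,  0.21012168],
       [-0.99555235, -0.0918026 ,  0.02116124],
       [-0.00130285, -0.21118054, -0.9774462 ]])}
{'clock': 0.1, 'q': array([ 5.78639375e+01,  1.26741258e+01,  8.75192717e+01, -1.38366916e-03,
        7.99094118e+01, -7.22571548e+00]), 'joint_velocities': array([ 0.01770826, -0.01406087, -0.19564138, -0.03199354, -0.04131027,
       -0.01713894]), 'effort': array([ 1.86468969e-03, -4.98241639e+01, -3.90548587e+01, -7.06202968e-05,
        5.58935470e-03, -1.48568279e-05]), 'tcp_pos': array([262.97560472, 566.38189145, 230.27126543]), 'ee_rot': array([[-9.06969662e-01,  4.21194919e-01, -9.34343581e-04],
       [ 4.21195907e-01,  9.06968390e-01, -1.53208835e-03],
       [ 2.02112263e-04, -1.78309935e-03, -9.99998390e-01]]), 'contact_force': array([-0.47628326, -0.24155807,  0.12779639]), 'torque': array([ 0.01799041, -0.03698428, -0.00333494]), 'gripper_force': 0.0, 'width': 85.51755265279998}
```

View pics/scene0.png

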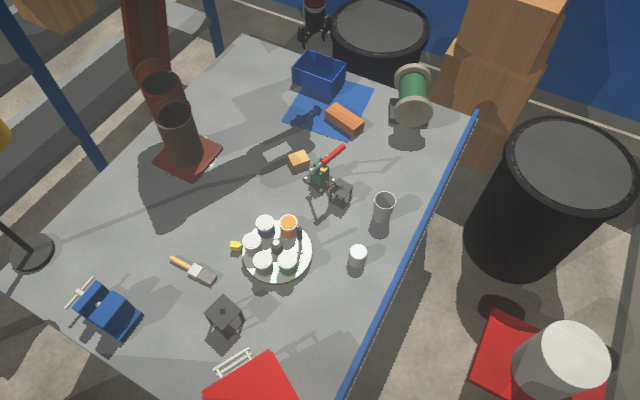

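View pics/top0.png

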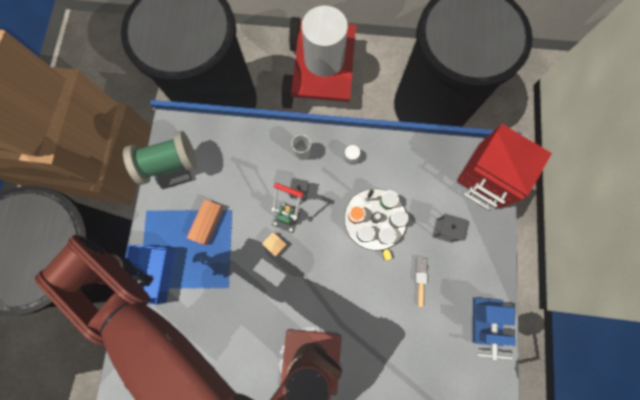

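The scene picture shows the red bar near (335,155), the orange lid at (288,223), the post at (299,232) and the pointer at (236,245). In the top picture they are near (288,190), (357,213), (371,194) and (388,255). I'll enlarge both for closer reading.

Run:
```python
import cv2,numpy as np
s=cv2.imread("pics/scene0.png");t=cv2.imread("pics/top0.png")
def crop(i,x,y,w,h,k):
    c=cv2.resize(i[y:y+h,x:x+w],None,fx=k,fy=k,interpolation=cv2.INTER_CUBIC)
    for u in range(x-x%10+10,x+w,10):
        cv2.line(c,((u-x)*k,0),((u-x)*k,5 if u%50 else 14),(0,255,255),1); 
        if u%20==0: cv2.putText(c,str(u),((u-x)*k-10,18),0,.35,(0,255,255))
    for v in range(y-y%10+10,y+h,10):
        cv2.line(c,(0,(v-y)*k),(5,(v-y)*k),(0,255,255),1)
        if v%20==0: cv2.putText(c,str(v),(7,(v-y)*k+4),0,.35,(0,255,255))
    return c
cv2.imwrite("pics/sc.png",crop(s,220,135,150,150,4)); cv2.imwrite("pics/tc.png",crop(t,255,165,160,105,5))
```

```text
(no output)
```

View pics/sc.png

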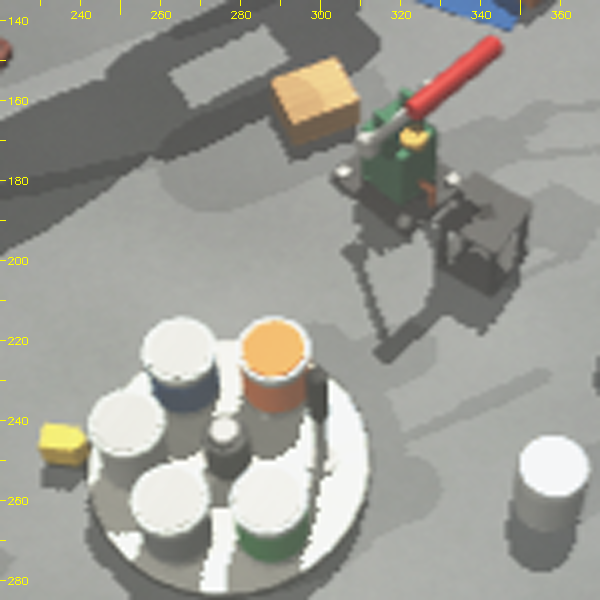

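View pics/tc.png

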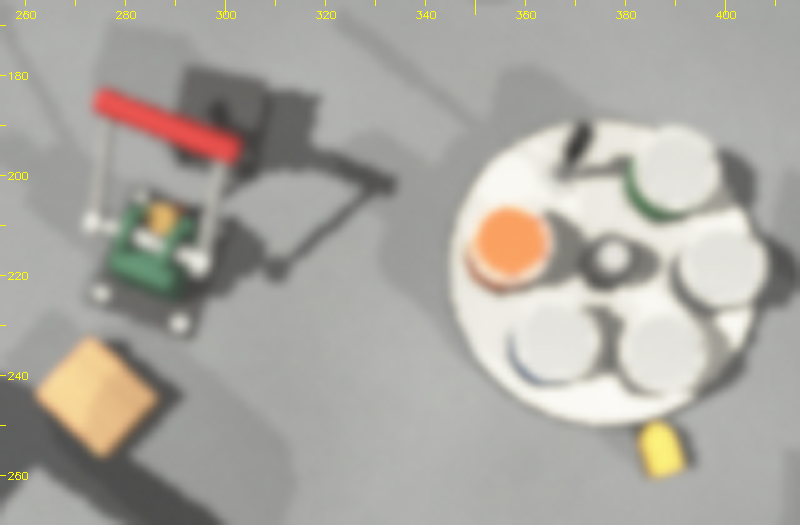

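The crops show these points (scene / top pixels):
- **Bar ends:** (323.2,163)–(344.2,146.2) / (303,195.2)–(274.4,185.2)
- **Post top:** (299.5,226.3) / (371.8,190)
- **Orange lid:** (288.8,222.3) / (357.2,213.6)

Next I triangulate them.

```bash
cat > h.py <<'E'
import numpy as np
from workcell import vision
P={n:vision.camera_params(n) for n in("scene","top")}
def ray(n,u,v):
    p=P[n];d=p["rotation"]@[(u-p["cx"])/p["fx"],(v-p["cy"])/p["fy"],1];return p["xyz"],d/np.linalg.norm(d)
def tri(s,t):
    A=0;b=0;R=[ray("scene",*s),ray("top",*t)]
    for o,d in R: M=np.eye(3)-np.outer(d,d);A=A+M;b=b+M@o
    x=np.linalg.solve(A,b);return x,max(np.linalg.norm(np.cross(x-o,d)) for o,d in R)
def atz(n,u,v,z):
    o,d=ray(n,u,v);return o+d*(z-o[2])/d[2]
E
python3 - <<'E'
from h import *
np.set_printoptions(precision=1,suppress=True)
S=lambda x,y:(220+x/4,135+y/4)
T=lambda x,y:(255+x/5,165+y/5)
D=dict(barR=(S(415,110),T(238,151)),barL=(S(495,46),T(100,101)),posttop=(S(318,367),T(583,128)),orange=(S(275,349),T(511,243)),
t2=(S(180,349),T(555,340)),t3=(S(127,424),T(663,353)),t4=(S(170,500),T(723,265)),t5=(S(268,498),T(673,172)),hub=(S(225,430),T(614,258)),pin=(S(88,445),T(657,424)))
r={k:tri(*v) for k,v in D.items()}
for k,v in r.items(): print(k,v[0],v[1])
for k,z in dict(posttop=180,orange=115,t2=115,t3=115,t4=115,t5=115,pin=38,barR=214,barL=214).items(): print(k,z,atz("scene",*D[k][0],z)[:2],atz("top",*D[k][1],z)[:2])
print("axis",(r['orange'][0]+r['t4'][0])/2,(r['t3'][0]+r['t2'][0]*0+ r['t5'][0]*1)/2*0, "bar mid",(r['barR'][0]+r['barL'][0])/2)
b=r['barL'][0]-r['barR'][0];print("bar len",np.linalg.norm(b),"angle",np.degrees(np.arctan2(b[1],b[0])))
E
```

```text
barR [565.8  80.9 213.6] 2.441191160573894
barL [592.1 178.3 208.9] 1.3827999713859869
posttop [ 609.6 -154.9  186.9] 1.1024427806351371
orange [ 541.9 -116.9   98.3] 2.6694676310511927
t2 [ 473.1 -154.6   98. ] 1.9021852409502666
t3 [ 471.6 -233.5   94.8] 2.136471450032335
t4 [ 539.6 -273.6   96.8] 1.568288033271942
t5 [ 606.2 -233.7   95. ] 1.350573257060116
hub [ 540.4 -195.1   83.5] 2.317774671324985
pin [ 427.2 -242.1   28.6] 3.1639527178107576
posttop 180 [ 608.3 -150.9] [ 610.6 -156.4]
orange 115 [ 549.3 -122.8] [ 536.8 -117.5]
t2 115 [ 481.  -160.7] [ 469.3 -154.1]
t3 115 [ 480.9 -239.6] [ 467.3 -231.7]
t4 115 [ 546.9 -278.8] [ 535.1 -271.2]
t5 115 [ 612.8 -240.2] [ 600.5 -231.4]
pin 38 [ 433.3 -243.3] [ 424.  -242.8]
barR 214 [567.5  82.5] [563.8  79.1]
barL 214 [594.6 175.6] [589.8 176.5]
axis [ 540.8 -195.3   97.5] [ 0. -0.  0.] bar mid [579.  129.6 211.2]
bar len 101.06437842481166 angle 74.86322941821197
```

All heights, radii (122.8 mm to the pointer, 78 mm to the tins) and the bar length (101 mm) agree well enough with the text to set out. The pump +x azimuth is about -15°, the bar middle about (579,129,212) and the carousel axis about (541,-196). I go above the bar first.

```bash
python3 -m jog '[[20,-30,10,0,0,-6.7,-1],[22,-31,10,0,0,-6.7,-1],[22,-31,10,0,0,-6.7,-1],[22,-31,10,0,0,-6.7,-1],[22,-31,10,0,0,-6.7,-1],[22,-31,10,0,0,-6.7,-1],[22,-31,0,0,0,-6.7,-1],[22,-31,0,0,0,-6.7,-1],[22,-31,0,0,0,-6.7,-1],[22,-31,0,0,0,-6.7,-1],[22,-31,0,0,0,-6.7,-1],[22,-31,0,0,0,-6.7,-1]]' 20; python3 -m jog '[[26,-30,0,0,0,0,-1],[26,-33,0,0,0,0,-1],[0,0,0,0,0,0,-1],[0,0,0,0,0,0,-1]]'
python3 - <<'E'
from workcell import manip,vision
import cv2,numpy as np
print(manip.read_state()["ee_rot"].round(3))
s=vision.get_image("scene");t=vision.get_image("top")
a=cv2.resize(s[100:250,260:400],None,fx=2.85,fy=2.85,interpolation=cv2.INTER_CUBIC);b=cv2.resize(t[130:280,230:370],None,fx=2.85,fy=2.85,interpolation=cv2.INTER_CUBIC)
cv2.imwrite("pics/a1.png",np.hstack([a,b])[:,:,::-1])
E
```

```text
clock: 1.1
tcp_pos: [525.8, 194.1, 291.0]
ee_rot: [[0.27, 0.963, -0.001], [0.963, -0.27, -0.0], [-0.0, -0.001, -1.0]]
contact_force: [0.1, 0.9, 0.1]
width: 85.4
gripper_force: 0.0
clock: 1.43
tcp_pos: [577.7, 131.0, 290.2]
ee_rot: [[0.268, 0.963, -0.002], [0.963, -0.268, -0.0], [-0.001, -0.002, -1.0]]
contact_force: [-0.0, 0.7, 0.0]
width: 85.5
gripper_force: 0.0
[[ 0.268  0.963 -0.002]
 [ 0.963 -0.268 -0.   ]
 [-0.001 -0.002 -1.   ]]
```

View pics/a1.png

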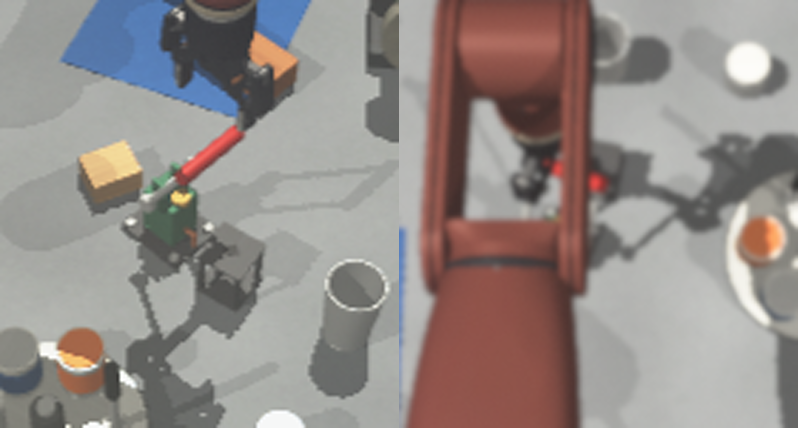

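The fingers hang above the bar, one on each side of it (scene crop: fingers at about (180,50) and (255,95), bar end at (240,130)). I lower to z about 194 and check the contact force.

```bash
python3 -m jog '[[0,0,-16,0,0,0,-1],[0,0,-16,0,0,0,-1],[0,0,-16,0,0,0,-1],[0,0,-16,0,0,0,-1],[0,0,-16,0,0,0,-1],[0,0,-16,0,0,0,-1],[0,0,0,0,0,0,-1],[0,0,0,0,0,0,-1]]'; python3 -m jog '[[0,0,0,0,0,0,0],[0,0,0,0,0,0,0.2],[0,0,0,0,0,0,0.4],[0,0,0,0,0,0,0.6],[0,0,0,0,0,0,1],[0,0,0,0,0,0,1],[0,0,0,0,0,0,1],[0,0,0,0,0,0,1]]' 25
```

```text
clock: 2.2
tcp_pos: [575.6, 134.4, 194.6]
ee_rot: [[0.262, 0.965, -0.002], [0.965, -0.262, -0.0], [-0.001, -0.002, -1.0]]
contact_force: [1.1, -0.1, 0.8]
width: 85.4
gripper_force: 0.0
clock: 2.87
tcp_pos: [577.4, 133.1, 195.9]
ee_rot: [[0.264, 0.964, 0.001], [0.964, -0.264, 0.0], [0.0, 0.001, -1.0]]
contact_force: [1.0, -0.3, 3.6]
width: 19.2
gripper_force: 24.8
```

The fingers hold the bar (width 19.2 mm, 25 N). Now I pull along the arc, 0.1 rad per row.

```bash
python3 -m jog '[[-11.3,3.1,5.6,0,0,0,1],[-11.8,3.2,4.5,0,0,0,1],[-12.2,3.3,3.2,0,0,0,1],[-12.4,3.4,2,0,0,0,1],[-12.5,3.4,0.6,0,0,0,1],[0,0,0,0,0,0,1],[0,0,0,0,0,0,1]]'; python3 -m jog '[[-12.5,3.4,-0.6,0,0,0,1],[-12.4,3.4,-2,0,0,0,1],[-12.2,3.3,-3.2,0,0,0,1],[-11.8,3.2,-4.5,0,0,0,1],[-10.5,3,-5,0,0,0,1],[0,0,0,0,0,0,1],[0,0,0,0,0,0,1]]'
```

```text
clock: 3.45
tcp_pos: [520.1, 149.2, 215.1]
ee_rot: [[0.264, 0.964, 0.01], [0.964, -0.264, -0.0], [0.002, 0.01, -1.0]]
contact_force: [4.5, -3.1, 10.1]
width: 19.2
gripper_force: 25.7
clock: 4.03
tcp_pos: [460.0, 165.9, 198.3]
ee_rot: [[0.264, 0.965, 0.008], [0.965, -0.264, 0.0], [0.002, 0.007, -1.0]]
contact_force: [5.7, -0.7, 6.6]
width: 19.1
gripper_force: 26.8
```

The bar has moved 122 mm of the 124.6 mm chord. A small extra push should feel the stop.

```bash
python3 -m jog '[[-3,0.8,-1.5,0,0,0,1],[-3,0.8,-1.5,0,0,0,1],[0,0,0,0,0,0,1],[0,0,0,0,0,0,1],[0,0,0,0,0,0,1]]'
python3 - <<'E'
from workcell import vision
import cv2,numpy as np
s=vision.get_image("scene")
cv2.imwrite("pics/a2.png",cv2.resize(s[100:220,260:400],None,fx=4,fy=4,interpolation=cv2.INTER_CUBIC)[:,:,::-1])
E
```

```text
clock: 4.45
tcp_pos: [456.8, 166.8, 196.6]
ee_rot: [[0.265, 0.964, 0.013], [0.964, -0.265, -0.0], [0.003, 0.013, -1.0]]
contact_force: [11.0, -2.9, 7.7]
width: 18.7
gripper_force: 26.8
```

View pics/a2.png

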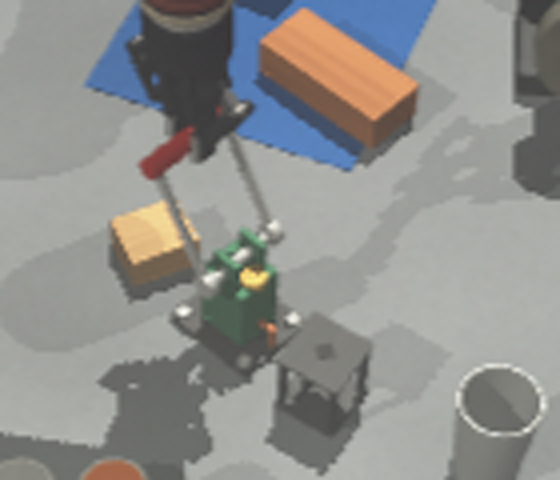

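The lever is fully pulled: the bar at crop pixel (165,155) leans towards the robot, and the force has risen to 11 N against the stop. Now I ease it back at about 0.6 rad/s.

```bash
python3 -m jog '[[3,-0.8,1.5,0,0,0,1],[3,-0.8,1.5,0,0,0,1],[5.2,-1.5,2.5,0,0,0,1],[5.3,-1.5,2.5,0,0,0,1],[5.9,-1.6,2.3,0,0,0,1],[5.9,-1.6,2.2,0,0,0,1],[6.1,-1.6,1.6,0,0,0,1],[6.1,-1.7,1.6,0,0,0,1],[6.2,-1.7,1,0,0,0,1],[6.2,-1.7,1,0,0,0,1],[6.2,-1.7,0.3,0,0,0,1],[6.3,-1.7,0.3,0,0,0,1]]'; python3 -m jog '[[6.2,-1.7,-0.3,0,0,0,1],[6.3,-1.7,-0.3,0,0,0,1],[6.2,-1.7,-1,0,0,0,1],[6.2,-1.7,-1,0,0,0,1],[6.1,-1.6,-1.6,0,0,0,1],[6.1,-1.7,-1.6,0,0,0,1],[5.9,-1.6,-2.3,0,0,0,1],[5.9,-1.6,-2.2,0,0,0,1],[5.6,-1.5,-2.8,0,0,0,1],[5.7,-1.6,-2.8,0,0,0,1],[0,0,0,0,0,0,1],[0,0,0,0,0,0,1]]'
```

```text
clock: 5.5
tcp_pos: [517.4, 149.6, 211.3]
ee_rot: [[0.264, 0.965, -0.0], [0.965, -0.264, 0.0], [0.0, -0.0, -1.0]]
contact_force: [0.6, 2.3, 5.9]
width: 19.2
gripper_force: 27.7
clock: 6.5
tcp_pos: [577.0, 132.8, 194.8]
ee_rot: [[0.264, 0.964, -0.001], [0.964, -0.264, -0.0], [-0.001, -0.001, -1.0]]
contact_force: [-1.1, 0.6, -0.2]
width: 18.5
gripper_force: 27.4
```

Almost at the starting pose. I press a little further into the home stop, wait, and only then open.

```bash
python3 -m jog '[[2.5,-0.7,-1.2,0,0,0,1],[2.5,-0.7,-1.2,0,0,0,1],[0,0,0,0,0,0,1],[0,0,0,0,0,0,1],[0,0,0,0,0,0,1],[0,0,0,0,0,0,1]]'; python3 -m jog '[[0,0,0,0,0,0,0.6],[0,0,0,0,0,0,0.3],[0,0,0,0,0,0,0],[0,0,0,0,0,0,-0.5],[0,0,0,0,0,0,-1],[0,0,0,0,0,0,-1],[0,0,0,0,0,0,-1],[0,0,0,0,0,0,-1],[0,0,0,0,0,0,-1]]'; python3 -m jog '[[0,0,10,0,0,0,-1],[0,0,15,0,0,0,-1],[0,0,15,0,0,0,-1],[0,0,20,0,0,0,-1],[0,0,20,0,0,0,-1],[0,0,20,0,0,0,-1],[0,0,0,0,0,0,-1]]'
```

```text
clock: 7.0
tcp_pos: [578.9, 132.3, 193.6]
ee_rot: [[0.263, 0.965, -0.007], [0.965, -0.263, 0.0], [-0.001, -0.006, -1.0]]
contact_force: [-16.2, 2.2, 11.5]
width: 19.2
gripper_force: 28.7
clock: 7.75
tcp_pos: [582.1, 131.6, 192.8]
ee_rot: [[0.264, 0.964, -0.0], [0.964, -0.264, -0.0], [-0.0, 0.0, -1.0]]
contact_force: [-0.2, 0.6, 0.3]
width: 85.3
gripper_force: 0.0
clock: 8.33
tcp_pos: [584.3, 131.9, 299.1]
ee_rot: [[0.264, 0.964, 0.009], [0.965, -0.264, 0.001], [0.003, 0.008, -1.0]]
contact_force: [-0.2, 0.1, 1.2]
width: 85.2
gripper_force: 0.0
```

The lever is home (16 N against the stop before release). Now I move above the post and look.

```bash
python3 -m jog '[[3,-20,0,0,0,0,-1],[3,-36,0,0,0,0,-1],[3,-36,0,0,0,0,-1],[3,-36,0,0,0,0,-1],[3,-36,0,0,0,0,-1],[3,-36,-20,0,0,0,-1],[3,-36,-20,0,0,0,-1],[3,-31,-20,0,0,0,-1],[3,-20,-20,0,0,0,-1],[0,0,0,0,0,0,-1],[0,0,0,0,0,0,-1]]'
python3 - <<'E'
from workcell import vision
import cv2,numpy as np
s=vision.get_image("scene");t=vision.get_image("top")
a=cv2.resize(s[140:290,220:360],None,fx=2.85,fy=2.85,interpolation=cv2.INTER_CUBIC);b=cv2.resize(t[150:300,280:420],None,fx=2.85,fy=2.85,interpolation=cv2.INTER_CUBIC)
cv2.imwrite("pics/a3.png",np.hstack([a,b])[:,:,::-1])
E
```

```text
clock: 9.25
tcp_pos: [607.8, -155.9, 210.8]
ee_rot: [[0.266, 0.964, -0.004], [0.964, -0.266, 0.002], [0.001, -0.004, -1.0]]
contact_force: [0.9, -0.0, -0.7]
width: 85.3
gripper_force: 0.0
```

View pics/a3.png

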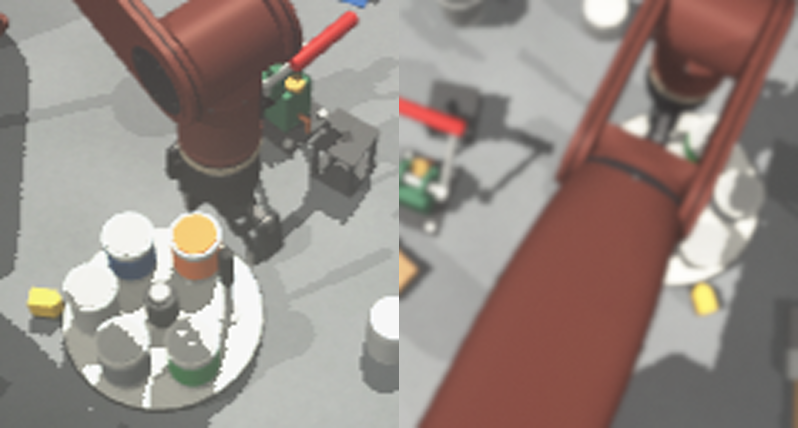

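The open fingers, tips near (180,200) and (268,258) in the left crop, straddle the post at (226,250). The lever's bar still stands at home. I lower to TCP z of about 138 and close.

```bash
python3 -m jog '[[0,0,-15,0,0,0,-1],[0,0,-15,0,0,0,-1],[0,0,-15,0,0,0,-1],[0,0,-15,0,0,0,-1],[0,0,-12,0,0,0,-1],[0,0,0,0,0,0,-1],[0,0,0,0,0,0,-1]]'; python3 -m jog '[[0,0,0,0,0,0,0],[0,0,0,0,0,0,0.2],[0,0,0,0,0,0,0.4],[0,0,0,0,0,0,0.6],[0,0,0,0,0,0,1],[0,0,0,0,0,0,1],[0,0,0,0,0,0,1],[0,0,0,0,0,0,1],[0,0,0,0,0,0,1]]' 30
```

```text
clock: 9.93
tcp_pos: [609.2, -154.3, 141.3]
ee_rot: [[0.263, 0.965, -0.0], [0.965, -0.263, 0.0], [0.0, -0.0, -1.0]]
contact_force: [0.9, 0.2, -0.2]
width: 85.6
gripper_force: 0.0
clock: 10.68
tcp_pos: [608.7, -156.0, 141.4]
ee_rot: [[0.264, 0.964, -0.001], [0.964, -0.264, -0.001], [-0.001, -0.0, -1.0]]
contact_force: [-5.2, -2.9, 4.5]
width: 16.8
gripper_force: 30.5
```

Gripped (17 mm). I work out the arc steps about the axis, using the measured axis and pointer azimuth of about 202.4°, which puts the post at 142.4°.

Run:
```python
import numpy as np
a=np.radians(np.linspace(30.3,142.4,23));p=78.2*np.c_[np.cos(a),np.sin(a)]
print(np.diff(p,axis=0).round(1).tolist()); print(p[-1]+[541,-195.5],p[11]+[541,-195.5])
```

```text
[[-3.8, 5.8], [-4.3, 5.5], [-4.7, 5.1], [-5.2, 4.6], [-5.6, 4.2], [-5.9, 3.7], [-6.2, 3.1], [-6.5, 2.5], [-6.7, 2.0], [-6.8, 1.4], [-6.9, 0.8], [-7.0, 0.1], [-6.9, -0.5], [-6.9, -1.1], [-6.7, -1.7], [-6.6, -2.3], [-6.3, -2.9], [-6.1, -3.4], [-5.7, -3.9], [-5.4, -4.4], [-4.9, -4.9], [-4.5, -5.3]]
[ 479.04294989 -147.78664818] [ 545.97832446 -117.45862453]
```

```bash
python3 -m jog '[[-3.8,5.8,0,0,0,0,1],[-4.3,5.5,0,0,0,0,1],[-4.7,5.1,0,0,0,0,1],[-5.2,4.6,0,0,0,0,1],[-5.6,4.2,0,0,0,0,1],[-5.9,3.7,0,0,0,0,1],[-6.2,3.1,0,0,0,0,1],[-6.5,2.5,0,0,0,0,1],[-6.7,2,0,0,0,0,1],[-6.8,1.4,0,0,0,0,1],[-6.9,0.8,0,0,0,0,1],[0,0,0,0,0,0,1]]'
```

```text
clock: 11.68
tcp_pos: [545.5, -114.6, 141.4]
ee_rot: [[0.263, 0.965, 0.0], [0.965, -0.263, 0.002], [0.002, -0.001, -1.0]]
contact_force: [-0.7, 4.0, 4.4]
width: 17.1
gripper_force: 30.7
```

```bash
python3 -m jog '[[-7,0.1,0,0,0,0,1],[-6.9,-0.5,0,0,0,0,1],[-6.9,-1.1,0,0,0,0,1],[-6.7,-1.7,0,0,0,0,1],[-6.6,-2.3,0,0,0,0,1],[-6.3,-2.9,0,0,0,0,1],[-6.1,-3.4,0,0,0,0,1],[-5.7,-3.9,0,0,0,0,1],[-5.4,-4.4,0,0,0,0,1],[-4.9,-4.9,0,0,0,0,1],[-4.5,-5.3,0,0,0,0,1],[0,0,0,0,0,0,1]]'; python3 -m jog '[[0,0,0,0,0,0,1],[0,0,0,0,0,0,1],[0,0,0,0,0,0,1]]'
python3 - <<'E'
from workcell import vision
import cv2,numpy as np
s=vision.get_image("scene");t=vision.get_image("top")
a=cv2.resize(s[200:300,210:330],None,fx=5,fy=5,interpolation=cv2.INTER_CUBIC)
cv2.imwrite("pics/a4.png",a[:,:,::-1])
b=cv2.resize(t[160:270,330:430],None,fx=5,fy=5,interpolation=cv2.INTER_CUBIC)
cv2.imwrite("pics/a5.png",b[:,:,::-1])
E
```

```text
clock: 12.68
tcp_pos: [477.3, -145.6, 141.3]
ee_rot: [[0.264, 0.965, -0.004], [0.965, -0.264, 0.002], [0.001, -0.004, -1.0]]
contact_force: [-9.6, 7.0, 13.7]
width: 17.5
gripper_force: 32.0
clock: 12.93
tcp_pos: [477.9, -144.8, 141.3]
ee_rot: [[0.264, 0.965, -0.003], [0.965, -0.264, 0.003], [0.002, -0.004, -1.0]]
contact_force: [-9.6, 7.0, 14.3]
width: 17.1
gripper_force: 31.9
```

View pics/a4.png

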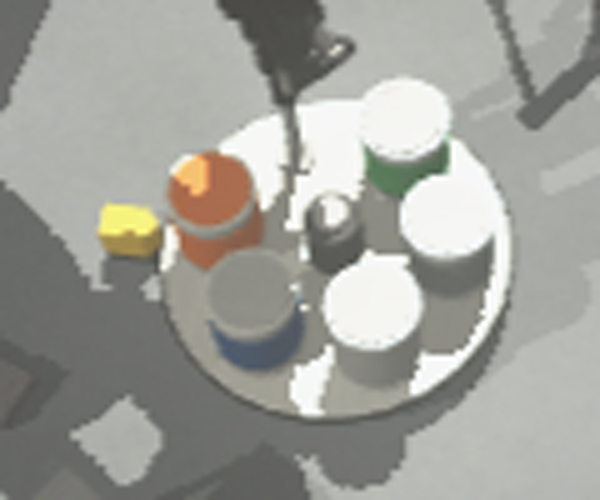

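View pics/a5.png

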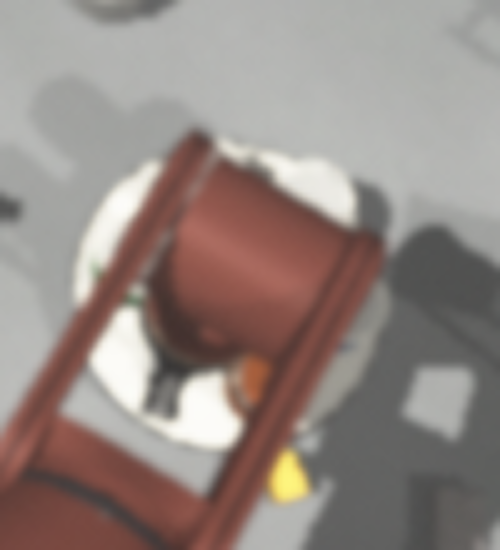

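The scene crop shows the orange lid centred at (212,197), the opposite lid at (447,217) and the pointer tip at (158,228). I check the angle in this view.

Run:
```python
from h import *
S=lambda x,y:(210+x/5-.4,200+y/5-.4)
L=[(212,197),(253,292),(373,303),(447,217),(405,118)]
for zl,zp in((115,38),(98,28)):
    p=np.array([atz("scene",*S(*q),zl)[:2] for q in L]); c=(p[0]+p[3])/2
    # fit: axis + 78 at ang0+60k
    from scipy.optimize import least_squares
    f=lambda v:(p-(v[:2]+78*np.c_[np.cos(v[2]+np.arange(5)*np.pi/3),np.sin(v[2]+np.arange(5)*np.pi/3)])).ravel()
    r=least_squares(f,[*c,3.5]);t=atz("scene",*S(158,230),zp)[:2]-r.x[:2]
    print(r.x[:2],np.degrees(r.x[2])%360,np.sqrt((r.fun**2).mean()),np.degrees(np.arctan2(t[1],t[0]))%360,np.linalg.norm(t))
```

```text
[ 546.38074422 -200.93572209] 203.08474356472806 1.703000910361389 199.59885924597032 124.05354932526869
[ 540.85282284 -194.1649779 ] 203.08474404723574 1.3470032180543745 201.2523251400655 123.79048714312916
```

The orange tin stands at about 203° and the pointer at about 201.5°, within tolerance (±6.4°). I nudge about 1° back and relieve the radial load, then wait and check.

```bash
python3 -m jog '[[-0.4,1.2,0,0,0,0,1],[-0.4,1.2,0,0,0,0,1],[0,0,0,0,0,0,1],[0,0,0,0,0,0,1],[0,0,0,0,0,0,1],[0,0,0,0,0,0,1],[0,0,0,0,0,0,1],[0,0,0,0,0,0,1],[0,0,0,0,0,0,1],[0,0,0,0,0,0,1]]' && python3 -c "
from workcell import job_done,manip
s=manip.read_state();print(s['gripper_force'],s['tcp_pos'],s['joint_velocities']);print(job_done())"
```

```text
clock: 13.87
tcp_pos: [478.7, -143.5, 141.4]
ee_rot: [[0.264, 0.965, 0.001], [0.965, -0.264, 0.001], [0.001, 0.001, -1.0]]
contact_force: [-1.8, 1.9, 7.4]
width: 16.9
gripper_force: 31.2
31.167460083961487 [ 478.68494855 -143.49833336  141.35746832] [-0.00384776  0.00782328  0.06192663 -0.17625086  0.04652356  0.06403214]
the job is handed in; nothing more can be done
None
```

I pulled the lever to its end stop, eased it back home at about 0.6 rad/s and turned the orange tin to within about 1–3° (2–6 mm) of the yellow pointer by my camera estimate; the job was handed in at about 14 s with the post still gripped at 31 N, and no verdict was returned.

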